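# Load the label maker and click its cover shut

## Task

Load the thicker of the two tape cassettes into the open bay of the desktop label maker, lying flat on the bay floor, then swing the cover over and press down on its free edge until the catch clicks and the cover stays fully shut by itself. Press with feeling, since the thin cover cracks under a hard shove, and leave everything else on the cart where it is.

Things in the scene. Friction and masses are not known exactly. Their poses are not given: they have to be found in the camera images.
- labeller: Desktop label maker, pale plastic, 200 mm deep (its x) by 190 mm wide (y), fixed in place. Origin at the centre of its underside, z up, x from the sloping keyboard (robot side) to the back. The slope rises from about 28 mm at x -100 to a flat deck, 52 mm high, from x -32 to 100 around the bay. It cracks if pressed with more than about 35 N.
- bay (a point): Centre of the cassette bay's floor, 40 mm above the cart; axes as the label maker's. An open pocket 94 (x) by 66 (y) mm, 12 mm deep below the flat deck, so the thick cassette stands 22 mm proud. A fixed key block, 17 (x) by 13 (y) mm, fills its +x +y corner up to the deck: the cassette goes down only with its cut-out corner there.
- cassette_mid (a point): Centre (half-way up) of the thick tape cassette to be loaded: dark plastic, 88 (x) by 60 (y) by 34 mm thick, 0.12 kg, lying flat and loose, z up. Its +x +y corner is cut out, 20 (x) by 16 (y) mm, through the full thickness. Loaded, its axes point as the bay's and this point is 17 mm above the bay floor.
- slim_cassette: The other tape cassette, same outline (88 by 60 mm) but only 18 mm thick; origin at the centre of its underside. Stays where it is.
- cover (a joint): Cover angle (rad): 1.95 is its rear stop, starts at 1.6 or more. Stiff hinge (0.5 N at the edge): stays where left above about 0.6, below that sinks to rest ajar on the spring catch, edge 6 mm above shut. 9 to 18 N down on the edge forces it past; resistance drops, it meets its stop and stays held. Catch force and shut angle (-0.025 to 0.015) differ from unit to unit. Cracks above 35 N.
- cover_hinge (a point): Middle of the cover's hinge line, on the label maker's rear top edge: 96 mm behind its origin, 54 mm up, line along the label maker's y. The frame turns with the cover: x lies in the cover's plane and points from free edge to hinge, z is the cover's outward side (up when shut).
- cover_edge (a point): Place to press: middle of the cover's outer face just inside its free, ribbed edge, 112 mm from the hinge line, 28 mm out from the hinge's plane; frame as cover_hinge. The cover is a hollow shell 120 (x) by 92 (y) by 28 mm with a hook 15 mm long under the middle of its free edge; shut, its top is 79 to 84 mm above the cart.
- usb_hub: Teal USB hub, 100 by 42 by 20 mm, lying loose; origin at the centre of its underside. Stays where it is.
- binder_clip: Chrome binder clip, 64 by 50 by 22 mm, lying loose; origin on its underside at its back spine. Stays where it is.
- planter: White ceramic planter pot with a small plant, 110 mm across, about 160 mm tall with leaves; origin at the centre of its underside. Stays where it is.
- tape_gun: Aluminium packing-tape gun lying on its side, about 180 by 210 by 54 mm; origin under the centre of its roll. Stays where it is.
- pen: Black click pen, 150 mm long, 11 mm thick, lying loose; origin under its middle. Stays where it is.
Mind the look-alikes: they are no part of the job. What is shaped like the part that bears cassette_mid but blue or yellow is not meant.

How it is judged:
By the outcome, as a careful person would: the job done as asked, in the order asked, and still so for the second after the job is handed in, with the robot touching nothing.
It also fails if it takes over 69 s, if anything falls off the work surface, if the arm or the gripper's body presses on something with over 40 N, if the wrist force passes 120 N, or if a joint passes its speed limit or range.

## Robot

A 7-joint arm with a two-finger parallel gripper is mounted at the origin on the work surface. World frame = base frame: x ahead of the robot, y to its left, z up, the work surface at z = 0. Lengths are in m, angles in rad, forces in N, time in s.
With the tool pointing down it reaches from about 0.375 to 0.925 m from the base axis. Payload 3.1 kg.
Tool frame: the origin (TCP) lies on the centre line of the jaws, within the pads' length; the fingertips stand 19 mm ahead of it and the grasp point (between the pads) is the TCP; z points along the fingers, y is the line along which they close (so a half turn about z gives the same grasp; the last joint's range is limited). The gripper opens to 85 mm and grips with 20 to 120 N. Pads are 22 mm wide; open, the fingers measure 114 mm over their backs; the gripper's body (76 mm by 85 mm) begins 54 mm behind the grasp point. The pads swing forward as they close: fully open they stand 13 mm farther back than shut.
Start: joints at [-1.246, 0.383, 0.044, 1.598, -0.018, 1.161, -0.05], TCP at [0.267, 0.593, 0.214] pointing down, gripper open.
Joint ranges: [-2.61, 2.61], [-0.41, 2.15], [-1.48, 1.57], [0, 2.5], [-1.57, 4.71], [0.05, 1.97], [-2.85, 2.85]. Speed limits (rad/s): [2.79, 2.79, 3.14, 3.14, 3.14, 3.14, 3.14].

## Interface

Orientations are given as a unit quaternion [w, x, y, z].
In Python, from workcell import ctrl, eoat, cams, order gives the robot as it stands. Calls block until the motion is done:
- ctrl.goto(position, orientation): joint-space move of the TCP to a pose.
- ctrl.movel(position, orientation=None, vel=0.15): straight line of the TCP; orientation=None keeps the orientation; vel is the mean speed in m/s.
- ctrl.goto_joints(angles): joint-space move.
- eoat.move_gripper(opening, effort=None): finger opening in m; effort is the grip in N (None keeps the last); returns when the fingers have stopped.
- ctrl.dwell(seconds).
- ctrl.ik(position, orientation): joint angles nearest the present ones, or None.
- cams.snapshot(name): name is "side" or "top"; returns the picture (480x640x3 uint8, red, green, blue); there is no depth.
- cams.get_calibration(name): a dict with "K" (3x3 intrinsics, pixels), "position" and "rotation" of the camera in the world. Camera axes: x right, y down, z forward; pixel columns grow to the right and rows downward; lengths in m; the calibration is good to about 2 mm. A picture is of the moment at which its call begins. get_calibration takes no time and is no camera call.
A pose or a line that the arm cannot do raises ctrl.MotionError and nothing moves.
- order.job_done(): hands the job in; it is judged then, once.
Readings, each from a call of its own:
- ctrl.get_t(): time.
- ctrl.get_joint_positions(): joint angles.
- ctrl.get_joint_velocities(): joint speeds.
- ctrl.get_effort(): joint torques, N m.
- ctrl.get_tool_pos(): TCP position.
- ctrl.get_tcp_rot(): TCP orientation.
- ctrl.get_wrist_force(): force on the tool from outside, world axes, zero at the start.
- ctrl.get_wrist_torque(): the same for the moment, N m.
- ctrl.get_gripper_width(): finger opening in m.
- ctrl.get_gripper_force(): force on a finger pad.
Only numpy, scipy, OpenCV 4.12 (cv2) and the standard library are available. Lean on these libraries where they do the work, as an engineer would, in place of code of your own. Each camera call takes 0.05 s, during which the arm holds its last target. There are 200 camera calls.

## Working session

There is one attempt and no reset: what is moved stays moved. The work goes in short steps, each a Python script; the robot and the scene stay as the last script left them, time stands still between calls to the robot, and variables do not carry over. Pictures are saved under pics/ and viewed, at most 10 in all, crops included, and the job is handed in when it is done.

```bash
mkdir -p pics; python3 - <<'E'
from workcell import ctrl,cams
import cv2
for n in("top","side"):
    cv2.imwrite(f"pics/{n}0.png",cams.snapshot(n)[:,:,::-1]); c=cams.get_calibration(n); print(n,c)
print(ctrl.get_t(),ctrl.get_tcp_rot(),ctrl.get_tool_pos())
E
```

```text
top {'K': array([[501.44538828,   0.        , 319.65140824],
       [  0.        , 501.44538828, 239.27888001],
       [  0.        ,   0.        ,   1.        ]]), 'position': array([ 0.38281013, -0.11565822,  0.98618805]), 'rotation': array([ 0.05520559, -0.69710229,  0.71304975, -0.0506043 ])}
side {'K': array([[621.05879969,   0.        , 319.40981864],
       [  0.        , 621.05879969, 249.17879142],
       [  0.        ,   0.        ,   1.        ]]), 'position': array([ 0.06722269, -0.91177922,  0.80271578]), 'rotation': array([-0.42441156,  0.87103194, -0.22041109,  0.11223697])}
0.1 [-2.00368313e-04  2.09786441e-01  9.77746518e-01 -1.16451811e-03] [0.26632824 0.59196146 0.21293521]
```

View pics/top0.png

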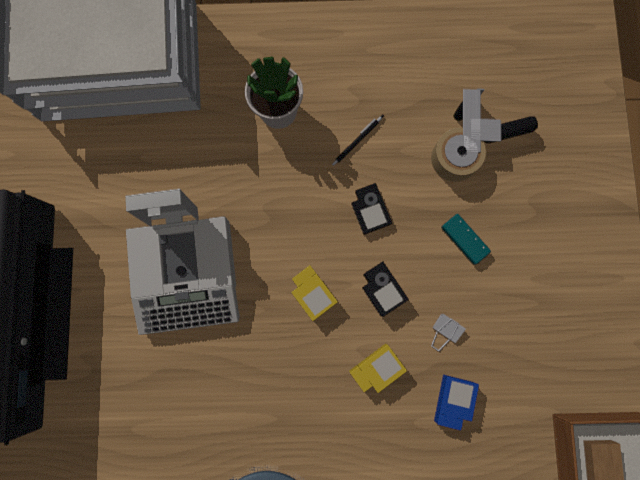

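View pics/side0.png

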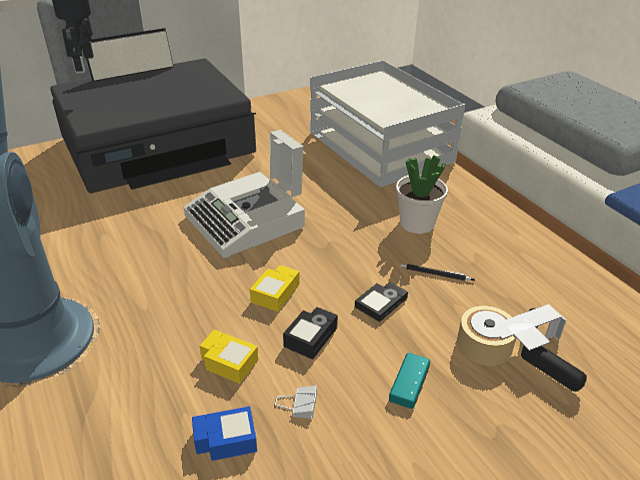

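The top view shows two black cassettes, at (385,289) and (371,210). The one at (385,289) looks thicker in the side view at (310,332). The labeller is at (183,275) with its cover open. Next I'll view enlarged crops.

```bash
python3 - <<'E'
import cv2,numpy as np
def crop(im,x,y,w,h,s):
    c=cv2.resize(im[y:y+h,x:x+w],None,fx=s,fy=s,interpolation=cv2.INTER_CUBIC)
    c=np.clip(c.astype(float)*1.5,0,255).astype(np.uint8)
    for k in range(0,w,10): cv2.putText(c,str(x+k),(k*s,8),0,.3,(0,0,255),1); cv2.line(c,(k*s,10),(k*s,14),(0,0,255),1)
    for k in range(0,h,10): cv2.putText(c,str(y+k),(0,k*s+4),0,.3,(0,0,255),1)
    return c
t=cv2.imread("pics/top0.png");s=cv2.imread("pics/side0.png")
a=crop(t,120,185,125,150,4);b=crop(t,350,255,70,70,4);c=crop(t,345,175,70,70,4)
o=np.zeros((600,790,3),np.uint8);o[:600,:500]=a;o[:280,505:785]=b;o[300:580,505:785]=c
cv2.imwrite("pics/c1.png",o)
a=crop(s,180,125,130,140,4);b=crop(s,275,295,70,70,4);c=crop(s,345,270,65,60,4)
o=np.zeros((600,800,3),np.uint8);o[:560,:520]=a;o[:280,520:800]=b;o[300:540,525:785]=c
cv2.imwrite("pics/c2.png",o)
E
```

```text
(no output)
```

View pics/c1.png

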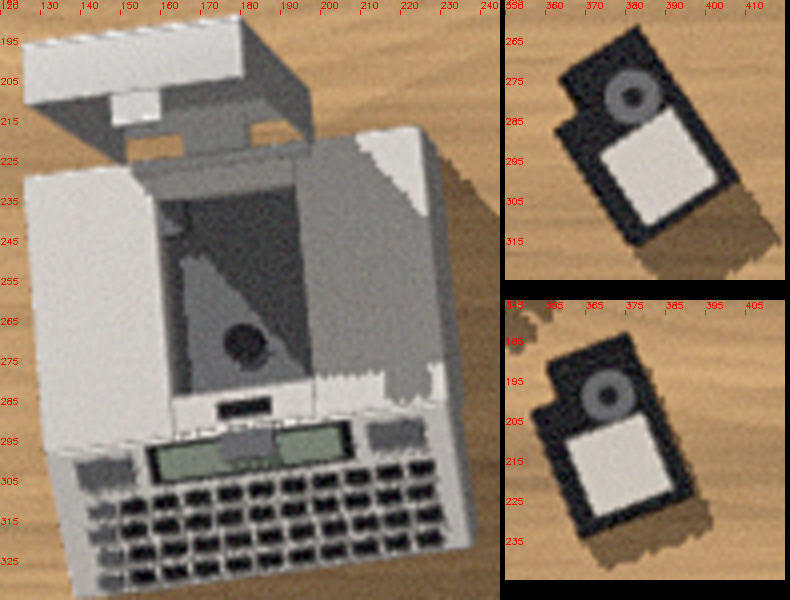

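View pics/c2.png

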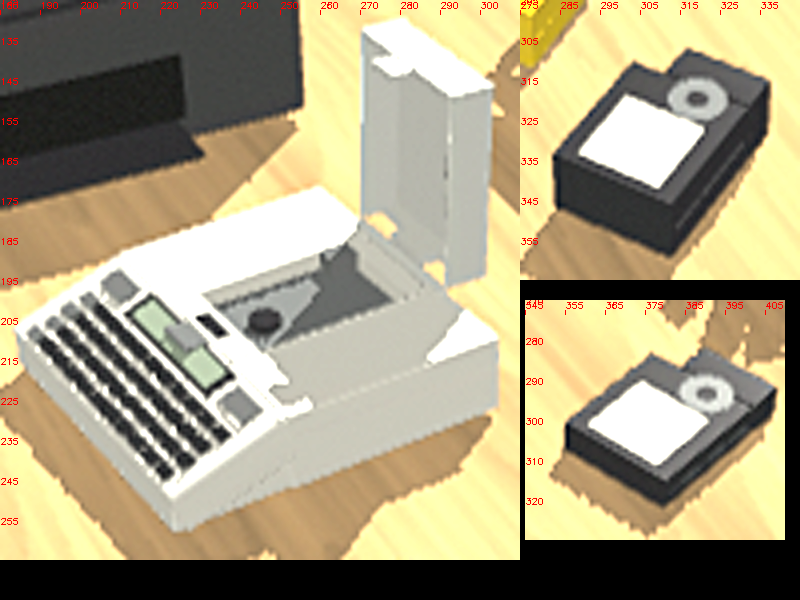

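c1 and c2 show the thick cassette (top view, corner A 383,262) and the slim one, which is clearly thinner in the side view. The bay spans roughly rows 234–284 in the top view. I'll fit the poses jointly from the corner readings.

```bash
cat > h.py <<'E'
import numpy as np
from workcell import cams
from scipy.spatial.transform import Rotation as R
from scipy.optimize import least_squares
def rot(q): return R.from_quat(np.asarray(q),scalar_first=True)
def proj(n,p):
    c=cams.get_calibration(n); q=rot(c["rotation"]).inv().apply(np.atleast_2d(p)-c["position"])@c["K"].T
    return q[:,:2]/q[:,2:]
def back(n,uv,z):
    c=cams.get_calibration(n); d=rot(c["rotation"]).apply(np.linalg.inv(c["K"])@np.array([*uv,1.]))
    return c["position"]+d*(z-c["position"][2])/d[2]
def place(m,x,y,a):return R.from_euler('z',a).apply(m)+[x,y,0]
def qdown(a): # tool z down, tool x axis heading a; tool y heading a-90deg
    return (R.from_euler('z',a)*R.from_euler('x',np.pi)).as_quat(scalar_first=True)
E
python3 - <<'E'
from h import *
def fit(views,x0,model=lambda m,p:m):
    V={n:(np.array([a[0] for a in L],float)/1000,np.array([a[1] for a in L],float)) for n,L in views.items()}
    f=lambda p:np.concatenate([(proj(n,place(model(m,p),*p[:3]))-u).ravel() for n,(m,u) in V.items()])
    s=least_squares(f,x0,loss='soft_l1',x_scale=[.01,.01,.1]+[.1]*(len(x0)-3)); 
    print(s.x); print(f(s.x).reshape(-1,2).round(1).tolist()); return s.x
T=[((44,-30,34),(383.25,261.75)),((44,14,34),(363.25,274.25)),((24,30,34),(362,287.5)),((-44,-30,34),(408.75,300.5)),((-44,30,34),(383,316.8))]
S=[((-44,30,34),(283.25,334.25)),((-44,-30,34),(313,352.5)),((44,-30,34),(337,316.2)),((44,14,34),(317.5,307.5)),((24,30,34),(303.75,311.2)),((-44,-30,0),(313,359)),((-44,30,0),(283.7,346.7)),((44,-30,0),(336.2,328.7))]
x0=[*back('top',(384,289),.034)[:2],.5]
for k in ({'top':T},{'side':S},{'top':T,'side':S}): fit(k,x0)
print('LAB')
LT=[((100,95,52),(126.25,230)),((100,-95,52),(224.5,216.7)),((-32,95,52),(131.25,297.5)),((-32,-95,52),(231.7,285.5)),((-100,95,28),(139.2,334.2)),((-100,-95,28),(237.5,321.2))]
LS=[((100,95,52),(260,171.7)),((100,-95,52),(304.5,211)),((-100,-95,0),(224.2,258)),((-100,95,28),(183.7,208.7))]
x0=[*back('top',(183,275),.052)[:2],.1]
for k in ({'top':LT},{'side':LS},{'top':LT,'side':LS}): p=fit(k,x0)
def loc(n,uv,z): return (R.from_euler('z',-p[2]).apply(back(n,uv,z)-[p[0],p[1],0])*1000).round(1)
print('bay rim front',loc('top',(163,284.5),.052),loc('top',(198.2,280),.052),'back',loc('top',(159.5,236),.04),loc('top',(193.7,231.7),.052), loc('side',(248,213),.052))
for th in np.arange(1.5,2,.1):
    c,s=np.cos(th),np.sin(th)
    m=np.array([[96-120*c+z*s,y,54+120*s+z*c] for z in(0,28) for y in(46,-46)])/1000
    print(th.round(2),proj('top',place(m,*p)).round(0).tolist(),proj('side',place(m,*p)).round(0).tolist())
E
```

```text
[ 0.42796075 -0.22796775  0.55565561]
[[-0.5, -0.4], [0.3, -0.2], [0.4, -0.0], [0.2, -0.2], [-0.4, 1.1]]
[ 0.43019337 -0.23009415  0.54579345]
[[-0.4, -0.0], [0.0, -5.1], [1.3, -0.5], [-0.7, -0.5], [-0.3, -0.7], [-0.0, 2.1], [-0.3, 1.2], [1.6, 0.7]]
[ 0.42939717 -0.22899192  0.55671084]
[[-0.1, -1.1], [0.8, -1.0], [0.9, -0.8], [0.8, -1.0], [0.1, 0.4], [-1.0, -0.1], [-0.4, -5.4], [0.4, -0.9], [-1.6, -0.7], [-1.2, -0.8], [-0.4, 1.9], [-0.9, 1.2], [0.7, 0.2]]
LAB
[0.46308286 0.15111248 0.10636898]
[[-0.6, -1.2], [0.7, -0.6], [-0.6, 0.8], [0.6, -0.4], [-1.1, 0.5], [0.8, 0.5]]
[0.46395533 0.14880723 0.10518579]
[[0.3, 0.2], [0.8, -1.0], [-0.2, 3.9], [-1.0, -1.4]]
[0.46357706 0.1507335  0.10547963]
[[-0.3, -1.5], [1.0, -0.8], [-0.4, 0.5], [0.8, -0.6], [-0.9, 0.2], [1.0, 0.3], [-0.2, -0.1], [0.3, -1.4], [-0.7, 3.4], [-1.5, -1.8]]
bay rim front [-14.7  33.6  52. ] [-14.7 -32.3  52. ] back [79.8 36.5 40. ] [ 77.3 -32.2  52. ] [ -7.  -38.4  52. ]
1.5 [[127.0, 220.0], [183.0, 213.0], [126.0, 203.0], [181.0, 196.0]] [[263.0, 134.0], [286.0, 152.0], [274.0, 130.0], [298.0, 147.0]]
1.6 [[127.0, 213.0], [182.0, 206.0], [126.0, 196.0], [181.0, 189.0]] [[268.0, 133.0], [291.0, 150.0], [279.0, 130.0], [302.0, 147.0]]
1.7 [[126.0, 206.0], [181.0, 199.0], [126.0, 190.0], [181.0, 183.0]] [[273.0, 132.0], [296.0, 149.0], [284.0, 130.0], [307.0, 147.0]]
1.8 [[126.0, 199.0], [181.0, 192.0], [127.0, 184.0], [181.0, 177.0]] [[278.0, 131.0], [301.0, 148.0], [288.0, 130.0], [311.0, 147.0]]
1.9 [[127.0, 193.0], [181.0, 186.0], [128.0, 179.0], [181.0, 172.0]] [[282.0, 131.0], [305.0, 148.0], [292.0, 132.0], [316.0, 148.0]]
```

```bash
python3 - <<'E'
from h import *
from workcell import ctrl,eoat
a=.556
c=np.array([.4288,-.2285,0])+R.from_euler('z',a).apply([-.003,0,0])
q=qdown(a)
for A in (a,.106): print(ctrl.ik(c+[0,0,.13],qdown(A)), ctrl.ik(c+[0,0,.13],qdown(A+np.pi)))
L=R.from_euler('z',.106).apply([.029,0,0])+[.4633,.151,0]
print(ctrl.ik(L+[0,0,.15],qdown(.106)))
p=ctrl.get_tool_pos(); p[2]=.29
ctrl.movel(p,vel=.3); print(ctrl.get_t())
ctrl.goto(c+[0,0,.13],q); print(ctrl.get_t())
ctrl.movel(c+[0,0,.032],q,vel=.12); print(ctrl.get_t(),ctrl.get_wrist_force(),ctrl.get_tool_pos())
eoat.move_gripper(.03,25); print(ctrl.get_t(),ctrl.get_gripper_width(),ctrl.get_gripper_force(),ctrl.get_wrist_force())
ctrl.movel(c+[0,0,.14],q,vel=.15); print(ctrl.get_t(),ctrl.get_gripper_width(),ctrl.get_wrist_force())
E
```

```text
[-0.37281963  0.22916642  0.8723356   2.09696788 -0.22255088  0.90788522
 -0.3899772 ] [-0.52150569  0.28522869  1.05836591  2.10107998 -0.31288863  0.9218405
  2.83892928]
[-0.38611142  0.23278176  0.88831314  2.09737033 -0.22897529  0.90865469
 -0.83369293] [-0.57910402  0.3217459   1.13741464  2.10242767 -0.36527121  0.93304073
  2.43857059]
[-0.9529666   0.22931009  0.64026926  2.00422175 -0.166665    0.95890425
 -1.69381951]
0.5
3.4917
4.4583 [-0.48371772  0.28348851 -0.73332409] [ 0.42687718 -0.23049123  0.03254536]
5.0333 0.02985781214526945 0.0 [-0.01405932  0.73406764  0.23274907]
5.9 0.02994932194563174 [ 0.38209381  0.72392239 -0.85172292]
```

```bash
python3 - <<'E'
import cv2,numpy as np
from workcell import cams
o=np.zeros((400,800,3),np.uint8)
t=cams.snapshot("top")[:,:,::-1];s=cams.snapshot("side")[:,:,::-1]
cv2.imwrite("pics/t1.png",t);cv2.imwrite("pics/s1.png",s)
o[:,:400]=cv2.resize(t[200:333,320:453],(400,400),interpolation=cv2.INTER_CUBIC);o[:,400:]=cv2.resize(s[220:380,230:390],(400,400),interpolation=cv2.INTER_CUBIC)
cv2.imwrite("pics/c3.png",o)
E
```

```text
(no output)
```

View pics/c3.png

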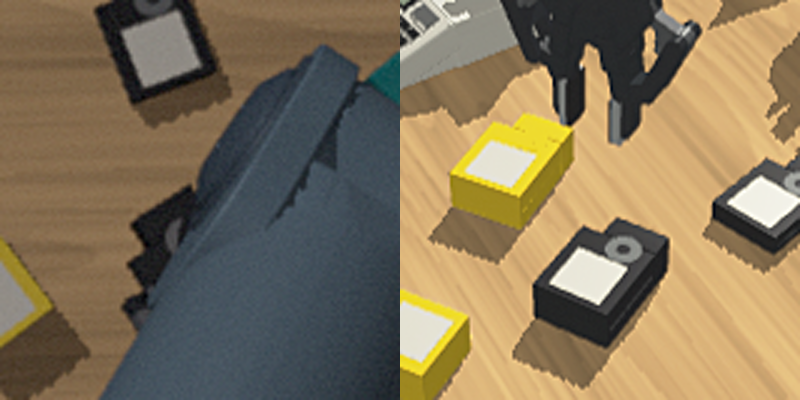

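c3 shows the thick cassette still on the cart at side (~302,335), unmoved. The fingertips are at about side (315,272). I'll check the geometry by projecting the TCP.

```bash
python3 - <<'E'
from h import *
from workcell import ctrl
p=ctrl.get_tool_pos();q=ctrl.get_tcp_rot();r=rot(q);print(p,q,r.as_matrix().round(3))
for n in('side','top'): print(proj(n,[p,p+r.apply([0,0,.019]),p+r.apply([0,.015,.019]),p+r.apply([0,-.015,.019]),[.4288,-.2285,.034]]).round(1).tolist())
E
```

```text
[ 0.42522507 -0.22958995  0.13889006] [-5.36809443e-04  9.61594321e-01  2.74471823e-01 -1.13638170e-03] [[ 0.849  0.528 -0.002]
 [ 0.528 -0.849  0.   ]
 [-0.002 -0.002 -1.   ]]
[[308.2, 279.8], [308.2, 288.6], [316.1, 291.6], [300.4, 285.5], [309.9, 324.5]]
[[390.9, 287.9], [389.5, 288.5], [396.7, 283.7], [382.2, 293.3], [382.9, 289.0]]
```

```bash
python3 - <<'E'
import cv2
s=cv2.imread("pics/s1.png")
cv2.imwrite("pics/c4.png",cv2.resize(s[140:360,200:440],(720,600)))
E
```

```text
(no output)
```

View pics/c4.png

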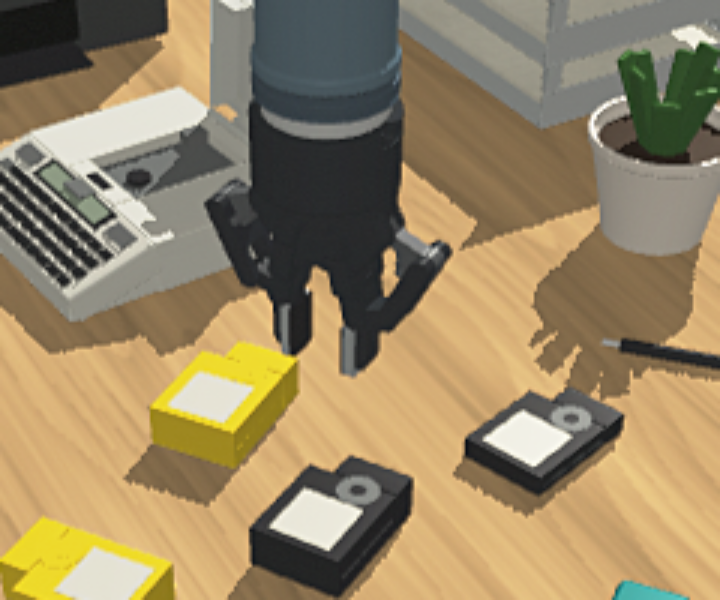

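c4 puts the fingertips at side (317,276) and (297,269), about 15 px (33 mm) higher than the TCP reading predicts. The sideways position agrees. So the fingers really closed above the cassette. I'll grasp lower, with a force guard.

```bash
cat >> h.py <<'E'
from workcell import ctrl
def down(p,q,z0,z1,step=.004,lim=5,vel=.05):
    f0=ctrl.get_wrist_force()[2]
    for z in np.arange(z0,z1-1e-6,-step):
        ctrl.movel([p[0],p[1],z],q,vel=vel); f=ctrl.get_wrist_force()[2]-f0
        if f>lim: print('contact',z,f); return z
    return z1
E
python3 - <<'E'
from h import *
from workcell import eoat
a=.556
c=np.array([.4288,-.2285,0])+R.from_euler('z',a).apply([-.003,0,0]);q=qdown(a)
eoat.move_gripper(.085)
ctrl.movel(c+[0,0,.04],q,vel=.2)
z=down(c,q,.028,.002,lim=4); print(z,ctrl.get_t(),ctrl.get_tool_pos(),ctrl.get_wrist_force())
eoat.move_gripper(.03,25); print(ctrl.get_t(),ctrl.get_gripper_width(),ctrl.get_gripper_force(),ctrl.get_wrist_force())
ctrl.movel(c+[0,0,.14],q,vel=.15); print(ctrl.get_t(),ctrl.get_gripper_width(),ctrl.get_wrist_force())
import cv2
from workcell import cams
s=cams.snapshot("side")[:,:,::-1];cv2.imwrite("pics/s2.png",s)
cv2.imwrite("pics/c5.png",cv2.resize(s[140:360,200:440],(720,600)))
E
```

```text
0.002 9.125 [ 0.42599764 -0.22995604  0.00374748] [-0.27358348 -0.15882381  0.25478921]
9.4833 0.05895098752739757 27.363356351852417 [-1.31654963 -0.82568583  1.02509099]
10.5417 0.059200478790849644 [-0.53772095  0.09782419 -0.63907981]
```

View pics/c5.png

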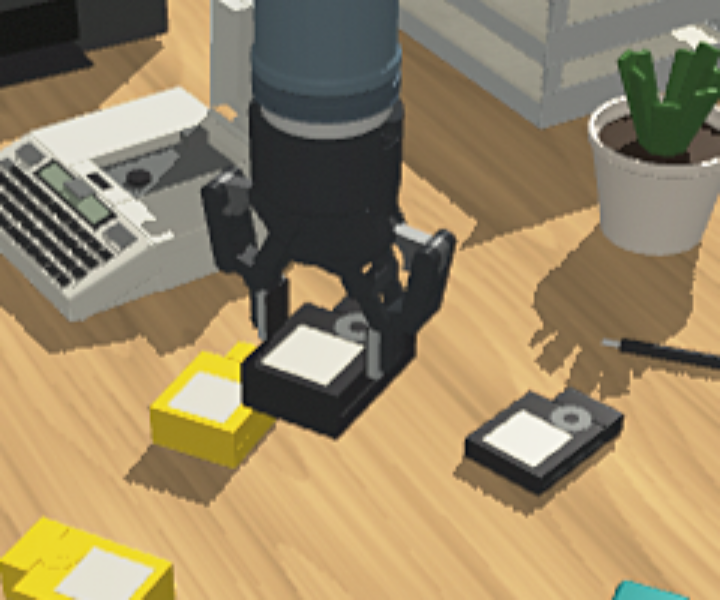

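c5 shows the cassette held level. Its front corner is at side (312,288) top and (312,300) bottom, and its left corner at (281,276). Next I'll check its offset relative to the TCP.

```bash
python3 - <<'E'
from h import *
p=ctrl.get_tool_pos();r=rot(ctrl.get_tcp_rot());print(p)
m=np.array([(-44,30,34),(-44,-30,34),(-44,-30,0),(-44,30,0),(44,-30,34)])/1000
u=np.array([(281,275.7),(311.7,288.7),(311.7,300.2),(281.7,286),(338.5,264)])
f=lambda x:(proj('side',R.from_euler('z',x[3]).apply(m)+x[:3])-u).ravel()
s=least_squares(f,[p[0],p[1],.135,.556],loss='soft_l1');print(s.x,f(s.x).round(1))
pred=R.from_euler('z',.556).apply([.003,0,0])+p-[0,0,.0037];print(pred)
print((proj('side',R.from_euler('z',.556).apply(m)+pred)-u).round(1).tolist())
L=R.from_euler('z',.106).apply([.029,0,0])+[.4633,.151,0]
for z in(.15,.046): print(ctrl.ik(L+[0,0,z],qdown(.106)))
E
```

```text
[ 0.42527952 -0.22955484  0.13897542]
[ 0.46415055 -0.16524048  0.06759911  0.48329279] [ 1.3 -0.5 -1.  -0.6 -1.   2.6  1.1  3.8 -0.1 -2.9]
[ 0.42782764 -0.22797146  0.13527542]
[[-2.4, -2.0], [-0.2, -2.4], [-0.2, 2.3], [-2.4, 3.8], [-0.0, -8.5]]
[-1.11293318  0.26222856  0.83099897  2.00994824 -0.23495725  0.965733
 -1.62874427]
[-1.06803149  0.47679884  0.81157638  2.07302083 -0.48830395  0.78895196
 -1.4221991 ]
```

```bash
python3 - <<'E'
from h import *
import cv2
from workcell import cams
p=R.from_euler('z',.106).apply([.029,0,0])+[.4633,.151,0];q=qdown(.106)
ctrl.goto(p+[0,0,.15],q);print(ctrl.get_t(),ctrl.get_gripper_width())
ctrl.movel(p+[0,0,.066],q,vel=.12);print(ctrl.get_t(),ctrl.get_tool_pos()-p,ctrl.get_wrist_force())
o=np.zeros((600,800,3),np.uint8)
t=cams.snapshot("top")[:,:,::-1];s=cams.snapshot("side")[:,:,::-1]
cv2.imwrite("pics/t3.png",t);cv2.imwrite("pics/s3.png",s)
o[:,:500]=cv2.resize(s[130:250,200:300],(500,600),interpolation=cv2.INTER_CUBIC)
o[:450,500:]=cv2.resize(t[200:320,130:210],(300,450),interpolation=cv2.INTER_CUBIC)
cv2.imwrite("pics/c6.png",np.clip(o*1.4,0,255).astype(np.uint8))
E
```

```text
12.0417 0.05913907836561953
12.8917 [ 0.00076762 -0.00010772  0.06652867] [ 0.6420769   0.30147437 -0.96199538]
```

View pics/c6.png

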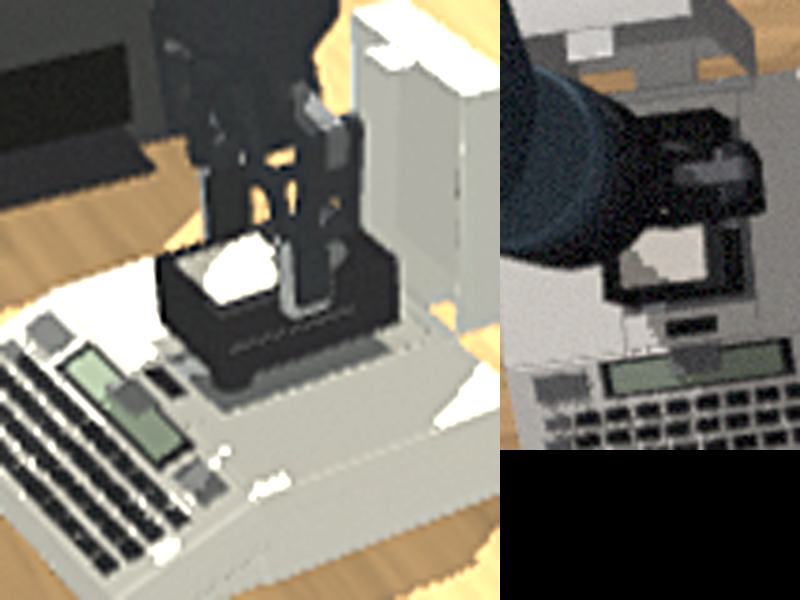

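c6 shows the cassette right over the pocket, aligned. Its front corner is at side (247,207), with the pocket rim visible around it. I'll lower it with the force guard.

```bash
python3 - <<'E'
from h import *
p=R.from_euler('z',.106).apply([.029,0,0])+[.4633,.151,0];q=qdown(.106)
z=down(p,q,.062,.0445,step=.0035,lim=3,vel=.04)
print(z,ctrl.get_t(),ctrl.get_tool_pos()-p,ctrl.get_wrist_force(),ctrl.get_wrist_torque())
E
```

```text
0.0445 14.4917 [-7.65753473e-05 -3.81211904e-05  4.43589013e-02] [-0.32881895  0.1174456  -1.72963393] [ 0.00627426  0.01040419 -0.05060216]
```

```bash
python3 - <<'E'
from h import *
import cv2
from workcell import cams,eoat
p=R.from_euler('z',.106).apply([.029,0,0])+[.4633,.151,0];q=qdown(.106)
eoat.move_gripper(.08)
ctrl.movel(p+[0,0,.13],q,vel=.15);print(ctrl.get_t(),ctrl.get_wrist_force())
# move aside for a view
p2=R.from_euler('z',.106).apply([-.02,0,0])+[.4633,.04,.27]
print(ctrl.ik(p2,q) is not None); ctrl.goto(p2,q); eoat.move_gripper(0.0)
print(ctrl.get_t())
o=np.zeros((600,800,3),np.uint8)
t=cams.snapshot("top")[:,:,::-1];s=cams.snapshot("side")[:,:,::-1]
cv2.imwrite("pics/t4.png",t);cv2.imwrite("pics/s4.png",s)
o[:,:500]=cv2.resize(s[10:250,160:360],(500,600),interpolation=cv2.INTER_CUBIC)
o[:450,500:]=cv2.resize(t[200:320,130:210],(300,450),interpolation=cv2.INTER_CUBIC)
cv2.imwrite("pics/c7.png",np.clip(o*1.4,0,255).astype(np.uint8))
print('tray base',back('top',(30,118),0),back('top',(198,108),0))
print(proj('side',[ctrl.get_tool_pos()]))
for x in(.144,.17):
    h=R.from_euler('z',.106).apply([x,0,0])+[.4633,.151,0]
    for z in(.15,.25):print(x,z,ctrl.ik(h+[0,0,z],q) is not None,ctrl.ik(h+[0,0,z],qdown(.106+np.pi)) is not None)
E
```

```text
15.55 [ 0.3077172  -0.80593651 -0.43261225]
True
17.0583
tray base [0.80005022 0.48429758 0.        ] [0.81299696 0.13544834 0.        ]
[[248.0589449  136.87135779]]
0.144 0.15 True True
0.144 0.25 True True
0.17 0.15 True True
0.17 0.25 True True
```

View pics/c7.png

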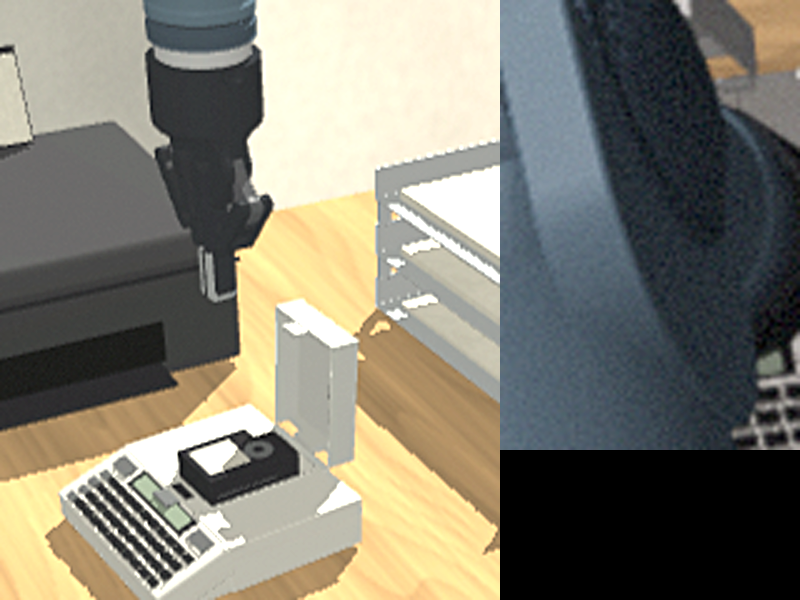

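c7 shows the cassette seated flat in the bay, the cover upright at side (285,150), and plenty of room behind it. The closed tips are at side (246,130), about 15 mm above the TCP reading. Next I'll swing the cover over from behind.

```bash
cat >> h.py <<'E'
Q=qdown(.106)
def lab(x,y,z): return R.from_euler('z',.106).apply([x,y,0])+[.4633,.151,z]
TIP=.015
E
python3 - <<'E'
from h import *
import cv2
from workcell import cams
ctrl.movel(ctrl.get_tool_pos()*[1,1,0]+[0,0,.29],vel=.3)
ctrl.goto(lab(.175,0,.29),Q); print(ctrl.get_t())
ctrl.movel(lab(.175,0,.143-TIP),Q,vel=.25); print(ctrl.get_t(),ctrl.get_tool_pos()-lab(.175,0,0))
fm=0
for th in np.arange(1.6,.34,-.1):
    c,s=np.cos(th),np.sin(th)
    ctrl.movel(lab(.096-.095*c+.028*s+.011,0,.054+.095*s+.028*c-TIP),Q,vel=.12)
    f=ctrl.get_wrist_force(); fm=max(fm,np.linalg.norm(f))
    if fm>8: print('force',th,f); break
print(ctrl.get_t(),fm,th)
s=cams.snapshot("side")[:,:,::-1];cv2.imwrite("pics/s5.png",s)
cv2.imwrite("pics/c8.png",np.clip(cv2.resize(s[80:260,160:340],(600,600),interpolation=cv2.INTER_CUBIC)*1.3,0,255).astype(np.uint8))
E
```

```text
18.3417
19.1417 [ 0.00118208 -0.00050465  0.13032299]
22.6083 1.7078983136597623 0.399999999999999
```

View pics/c8.png

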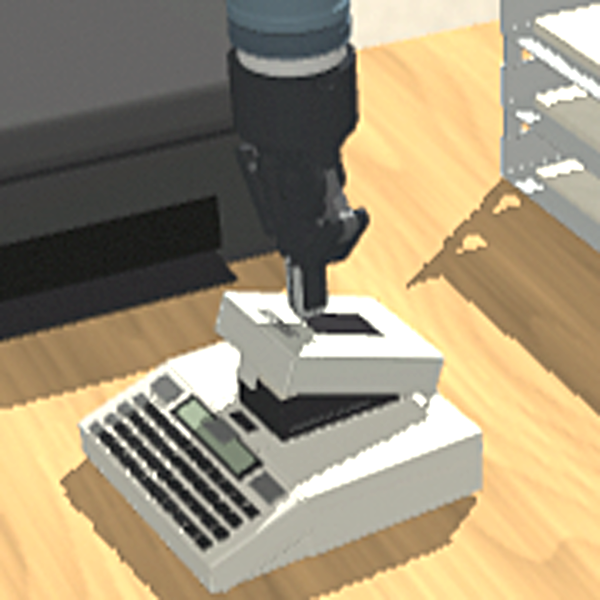

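c8 shows the cover at about 0.4 rad with the fingertip on its outer face at side (~252,173). Next I'll lower it and press the free edge in small steps, reading the force each time.

```bash
python3 - <<'E'
from h import *
p=lab(-.014,0,0)
c=ctrl.get_tool_pos(); ctrl.movel([c[0],c[1],.145-TIP],Q,vel=.1)
ctrl.movel(lab(-.014,0,.145-TIP),Q,vel=.15); ctrl.dwell(.2)
f0=ctrl.get_wrist_force()[2]
ctrl.movel(lab(-.014,0,.110-TIP),Q,vel=.05)
log=[];pk=0;clicked=False
for z in np.arange(.109,.066,-.0007):
    ctrl.movel(p+[0,0,z-TIP],Q,vel=.03); f=ctrl.get_wrist_force()[2]-f0
    log.append((round(z*1000,1),round((ctrl.get_tool_pos()[2]+TIP)*1000,1),round(f,1)))
    pk=max(pk,f)
    if pk>6 and f<pk-4: clicked=True
    if f>23 or (clicked and f>8 and f>log[-2][2]+1): break
print(log,clicked,ctrl.get_t())
E
```

```text
[(np.float64(109.0), np.float64(109.2), np.float64(1.0)), (np.float64(108.3), np.float64(108.3), np.float64(1.2)), (np.float64(107.6), np.float64(107.6), np.float64(0.4)), (np.float64(106.9), np.float64(106.8), np.float64(0.3)), (np.float64(106.2), np.float64(106.1), np.float64(0.2)), (np.float64(105.5), np.float64(105.4), np.float64(0.6)), (np.float64(104.8), np.float64(104.8), np.float64(0.4)), (np.float64(104.1), np.float64(104.0), np.float64(-0.1)), (np.float64(103.4), np.float64(103.4), np.float64(1.2)), (np.float64(102.7), np.float64(102.7), np.float64(1.5)), (np.float64(102.0), np.float64(101.9), np.float64(1.0)), (np.float64(101.3), np.float64(101.3), np.float64(0.5)), (np.float64(100.6), np.float64(100.6), np.float64(1.1)), (np.float64(99.9), np.float64(99.9), np.float64(0.8)), (np.float64(99.2), np.float64(99.2), np.float64(1.6)), (np.float64(98.5), np.float64(98.5), np.float64(0.5)), (np.float64(97.8), np.float64(97.8), np.float64(0.6)), (np.float64(97.1), np.float64(97.1), np.float64(0.5)), (np.float64(96.4), np.float64(96.3), np.float64(0.6)), (np.float64(95.7), np.float
[... 775 characters left out ...]
(85.8), np.float64(0.3)), (np.float64(85.2), np.float64(85.1), np.float64(1.1)), (np.float64(84.5), np.float64(84.7), np.float64(3.7)), (np.float64(83.8), np.float64(84.3), np.float64(8.6)), (np.float64(83.1), np.float64(83.8), np.float64(10.9)), (np.float64(82.4), np.float64(82.5), np.float64(4.2)), (np.float64(81.7), np.float64(81.5), np.float64(0.4)), (np.float64(81.0), np.float64(80.9), np.float64(0.7)), (np.float64(80.3), np.float64(80.2), np.float64(0.8)), (np.float64(79.6), np.float64(79.6), np.float64(1.3)), (np.float64(78.9), np.float64(78.9), np.float64(0.7)), (np.float64(78.2), np.float64(78.6), np.float64(5.3)), (np.float64(77.5), np.float64(78.4), np.float64(11.0))] True 36.0917
```

```bash
python3 - <<'E'
from h import *
p=lab(-.014,0,0)
ctrl.movel(p+[0,0,.1-TIP],Q,vel=.05); ctrl.dwell(1)
ctrl.movel(p+[0,0,.0815-TIP],Q,vel=.05); f0=0
for z in (.081,.0802,.0795,.0788,.0782,.0778):
    ctrl.movel(p+[0,0,z-TIP],Q,vel=.02); f=ctrl.get_wrist_force()[2]
    print(z,f.round(1))
    if f>4: break
ctrl.movel(p+[0,0,.2],Q,vel=.15)
ctrl.goto(lab(-.02,-.25,.3),Q); print(ctrl.get_t())
import cv2
from workcell import cams
t=cams.snapshot("top")[:,:,::-1];s=cams.snapshot("side")[:,:,::-1]
cv2.imwrite("pics/t6.png",t);cv2.imwrite("pics/s6.png",s)
# other items unmoved? changed pixels vs start in regions
for n,a,b in(("top",t,cv2.imread("pics/top0.png")),("side",s,cv2.imread("pics/side0.png"))):
    d=(cv2.absdiff(a,b).max(2)>60).astype(np.uint8); d=cv2.morphologyEx(d,cv2.MORPH_OPEN,np.ones((3,3)))
    k,_,st,_=cv2.connectedComponentsWithStats(d); print(n,[r[:5].tolist() for r in st[1:] if r[4]>30])
E
```

```text
0.081 -0.1
0.0802 0.3
0.0795 -0.0
0.0788 0.9
0.0782 4.9
41.5667
top [[257, 132, 10, 26, 147], [339, 141, 10, 4, 32], [336, 143, 20, 19, 120], [353, 152, 15, 38, 360], [224, 166, 8, 38, 188], [245, 175, 87, 66, 1367], [283, 181, 9, 6, 38], [299, 181, 15, 6, 57], [274, 182, 8, 6, 36], [160, 193, 38, 24, 362], [334, 192, 23, 10, 124], [131, 209, 17, 9, 109], [361, 209, 5, 7, 31], [350, 219, 11, 29, 203], [291, 223, 62, 98, 3916], [159, 231, 39, 53, 1070], [363, 262, 45, 55, 900], [227, 275, 4, 10, 32], [256, 280, 12, 20, 162], [251, 298, 5, 11, 39], [283, 323, 64, 157, 6595], [209, 414, 6, 7, 35]]
side [[52, 0, 13, 6, 49], [236, 0, 83, 209, 7810], [85, 43, 8, 15, 90], [0, 87, 21, 75, 461], [30, 178, 7, 9, 48], [222, 189, 10, 15, 99], [36, 199, 7, 14, 72], [248, 199, 47, 27, 402], [235, 209, 14, 12, 87], [40, 216, 6, 17, 74], [249, 255, 21, 14, 164], [275, 308, 63, 66, 2487], [193, 414, 19, 25, 323], [137, 447, 61, 33, 1037]]
```

```bash
python3 -c "
from workcell import order
print(order.job_done())"
```

```text
the job is handed in; nothing more can be done
None
```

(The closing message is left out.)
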